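# Free a stuck taper stopper

### The arm

A 6-joint arm with a two-finger parallel gripper is mounted at the origin on a cart in front of the work surface, level with it; the furniture and walls round the work are solid. World frame = base frame: x ahead of the robot, y to its left, z up, the work surface at z = 0. Lengths are in m, angles in rad, forces in N, time in s.
With the tool pointing down it reaches from about 0.35 to 0.875 m from the base axis. Payload 15.5 kg.
Tool frame: the origin (TCP) lies between the finger pads; the fingertips stand env.tips_ahead ahead of it and the grasp point (between the pads) lies 5 mm behind it (env.tips_ahead is the distance from the TCP to the fingertips, in m); x points along the fingers, y is the direction in which the jaws open and shut, and the axes are right-handed (so a half turn about x gives the same grasp; the last joint's range is limited). The gripper opens to 85 mm and grips with 20 to 120 N. Pads are 22 mm wide; open, the fingers measure 114 mm over their backs; the gripper's body (76 mm by 85 mm) begins 54 mm behind the grasp point. The pads swing forward as they close: fully open they stand 13 mm farther back than shut.
Start: joints at [-1.222, 0.494, 1.345, -0, 1.302, -0.096], TCP at [0.268, -0.564, 0.245] pointing down, gripper open.
Joint ranges: [-2.91, 2.91], [-0.82, 2.16], [0.22, 2.67], [-1.22, 4.37], [0.12, 2.79], [-3.08, 3.08]. Speed limits (rad/s): [1.89, 1.89, 2.57, 3.01, 3.01, 3.01].

### API

Orientations are given as a rotation vector (axis times angle).
In Python, from rig import env, imaging, job, finder gives the robot as it stands. The module is installed in compiled form; this text tells all that it offers.
- The arm moves only by the shell command python3 -m pendant 'ROWS' [FORCE]. ROWS is JSON, a list of rows, each a list of 3 entries, a list of its own where there are three numbers: the shift along the world's x, y, z in m, then the turn, a rotation vector about the world's x, y, z in rad, then the finger opening in m, from 0 to 0.0854. In form: [[[x, y, z], [wx, wy, wz], claw], ...]. A call has 1 to 12 rows; each row shifts and turns the commanded pose from where the row before left it; what a row does not reach is not made up. A row lasts 1/8 s, in which the tool goes at most 62.5 mm and 10.7 degrees, less where a joint would pass 70% of its speed; a pose out of reach is approached as far as the arm can. A call with a gripper value outside its range is refused whole. The fingers move at their own pace and stop on an object; FORCE is the grip in N (left out, the last holds). Time passes only in rows, so rows that do not move let the fingers close. It gives the time, the measured TCP pose, the force and the opening at its end, in the units of the state.
- env.state(): the state, without advancing time (a new reading comes with each control period).
- imaging.read_camera(name): name is "scene" or "top"; returns a dict with "image" (480x640x3 uint8, red, green, blue), "range_z" (480x640 float32, m along the optical axis (not along the pixel's ray), 0 where there is no reading), "intrinsics" (3x3 intrinsics, pixels), "cam_to_world" (4x4, takes a point from camera to world coordinates). Camera axes: x right, y down, z forward; pixel columns grow to the right and rows downward; lengths in m; the calibration is good to about 2 mm. A picture is of the moment at which its call begins.
- job.close_job(): hands the job in, once; it reports no verdict.
Trained networks look in the newest picture that a camera, given by its name, has taken for a name from the list of things; names that differ only in an ending like _2 or _b are one class to them, and where a whole thing is asked for, a point or a joint stands for the part that bears it (a point fixed in the world has none). Each returns a list of dicts, best first, with "p" (0 to 1); they miss things now and then, are a little off and sometimes report something else, mostly with a low value. They report only what shows in the picture. A call takes as long as a camera call. They do not tell look-alikes from the thing itself.
- finder.search_frame(camera, query): "point" ([x, y, z] in m, in world coordinates, good to about 4 mm: the middle of the surface that is visible of it).
The state is a dict: "t": time; "joint_pos": joint angles; "joint_velocities": joint speeds; "joint_efforts": joint torques, N m; "ee_pos": TCP position; "tool_rot": TCP orientation; "ft_force": force on the tool from outside, world axes, zero at the start; "moment": the same for the moment, N m; "opening": opening from 0.0 (shut) to 1.0 (fully open).
Only numpy, scipy, OpenCV 4.12 (cv2) and the standard library are available. Lean on these libraries where they do the work, as an engineer would, in place of code of your own. Each camera call takes 0.05 s, during which the arm holds its last target.

### The job

Two stoppered bottles stand on the bench; the stopper of the wide one has stuck in its tapered neck. Twist that stopper about its upright axis to break it free, pull it straight up out of the neck and set it down in the shallow glass dish without dropping it. Leave the slim bottle's stopper in place.

Things in the scene. Friction and masses are not known exactly. Their poses are not given: they have to be found in the camera images.
- stopper: White plastic stopper to remove, 50 g. Origin: centre of its underside, z up its axis. Taper 24 to 30 mm in diameter, z = 0 to 30 mm; collar 39 mm in diameter, z = 30 to 34; above it an upright wing to grip, 30 mm wide along x, 12 thick along y, z = 34 to 66. Pulling alone fails. Turned about z either way it gives after some 5 degrees' play (0.15 N m) and is free at 25; turn it 35 to 60.
- bottle_wide: Amber glass bottle of that stopper, held fast on the bench by a black foot ring. Body 84 mm in diameter (slim bottle 54 mm; same height, neck and stopper). Origin: centre of its underside, z up. Neck 39 mm in outer diameter, rim at z = 95 mm. The seated stopper's origin is on the axis at z = 65 mm, its x along the bottle's x; freed, it must rise 30 mm to leave the neck.
- dish: Shallow round clear glass dish, loose, 250 g, 120 mm in diameter and 18 mm high, wall 3 mm, floor 4 mm thick. Origin: centre of its underside, z up. The stopper may stand or lie in it.
- other_stopper: The same stopper in the slim bottle (54 mm in diameter); leave it. Origin: centre of its underside.
There are look-alikes about, which are no part of the job. Leave any red look-alike of the stopper alone. What is shaped like the bottle_wide but yellow is not meant.

How it is judged:
By the outcome, as a careful person would: the job done as asked, in the order asked, and still so for the second after the job is handed in, with the robot touching nothing.
It also fails if it takes over 42 s, if anything falls off the work surface, if the arm or the gripper's body presses on something with over 40 N, if the wrist force passes 120 N, or if a joint passes its speed limit or range.

## Working session

There is one attempt and no reset: what is moved stays moved. The work goes in short steps, Python scripts to look and compute and a shell command to move; the robot and the scene stay as the last step left them, time stands still between calls to the robot, and variables do not carry over. Pictures are saved under pics/ and viewed, and the job is handed in when it is done.

```bash
mkdir -p pics; ls; cat > h.py <<'E'
import numpy as np, cv2
from rig import env, imaging, job, finder
def save(name,im,scale=1):
    im=cv2.cvtColor(im,cv2.COLOR_RGB2BGR)
    if scale!=1: im=cv2.resize(im,None,fx=scale,fy=scale,interpolation=cv2.INTER_CUBIC)
    cv2.imwrite('pics/'+name+'.png',im)
def cloud(c):
    z=c['range_z'];K=c['intrinsics'];v,u=np.mgrid[:480,:640]
    P=np.stack([(u-K[0,2])*z/K[0,0],(v-K[1,2])*z/K[1,1],z,np.ones_like(z)],-1)
    W=P@c['cam_to_world'].T; W=W[...,:3]; W[z==0]=np.nan
    return W
def proj(c,p):
    q=np.linalg.inv(c['cam_to_world'])@np.append(p,1); q=c['intrinsics']@q[:3]; return q[:2]/q[2]
E
python3 - <<'E'
from h import *
np.set_printoptions(precision=4,suppress=True)
for n in ['scene','top']:
    c=imaging.read_camera(n); save(n+'0',c['image']); np.savez(''+n+'0.npz',**c)
    print(n,c['cam_to_world'])
    for q in ['stopper','bottle_wide','dish','other_stopper']:
        for d in finder.search_frame(n,q): print(q,round(d['p'],2),np.array(d['point']),proj(c,d['point']))
s=env.state(); print(s, env.tips_ahead)
E
```

```text
pics
scene [[-0.8216 -0.4199  0.3855  0.1778]
 [-0.57    0.5996 -0.5617  0.5937]
 [ 0.0047 -0.6813 -0.732   0.776 ]
 [ 0.      0.      0.      1.    ]]
stopper 0.76 [0.5538 0.2337 0.108 ] [262.475  283.8266]
stopper 0.55 [0.6795 0.2195 0.0363] [225.064  273.2614]
bottle_wide 0.95 [0.6666 0.3643 0.0478] [178.1053 319.7852]
bottle_wide 0.89 [0.5402 0.2471 0.0534] [265.8636 308.0634]
dish 0.91 [0.4808 0.0108 0.0093] [352.1874 261.3202]
other_stopper 0.68 [ 0.5232 -0.2392  0.1121] [392.7173 165.0871]
top [[-0.0232 -0.9978  0.0614  0.5128]
 [-0.9996  0.0242  0.0157  0.0223]
 [-0.0172 -0.061  -0.998   1.1274]
 [ 0.      0.      0.      1.    ]]
stopper 0.7 [0.5543 0.2241 0.0965] [231.2205 248.6595]
stopper 0.54 [0.6774 0.2139 0.0373] [240.3571 193.9817]
bottle_wide 0.63 [0.5525 0.2126 0.0514] [240.5691 250.1012]
bottle_wide 0.55 [0.6709 0.3427 0.0543] [180.2449 197.3067]
dish 0.8 [0.4802 0.0059 0.0005] [336.2182 280.6608]
other_stopper 0.69 [ 0.5268 -0.2402  0.1004] [456.0894 256.5893]
{'t': 0.5, 'joint_pos': array([-1.2225,  0.4936,  1.3455,  0.    ,  1.3025, -0.0955]), 'joint_velocities': array([ 0.0006, -0.0014,  0.0012,  0.0027,  0.0003, -0.0001]), 'joint_efforts': array([ -0.0004, -88.143 , -38.4033,   0.    ,   0.0018,   0.    ]), 'ee_pos': array([ 0.2683, -0.5644,  0.2453]), 'tool_rot': array([ 1.9755,  0.4458, -1.9755]), 'ft_force': array([-0.6465,  1.0114, -0.4606]), 'moment': array([0.0303, 0.0161, 0.0316]), 'opening': 0.9949652013874454} 0.014
```

View pics/scene0.png

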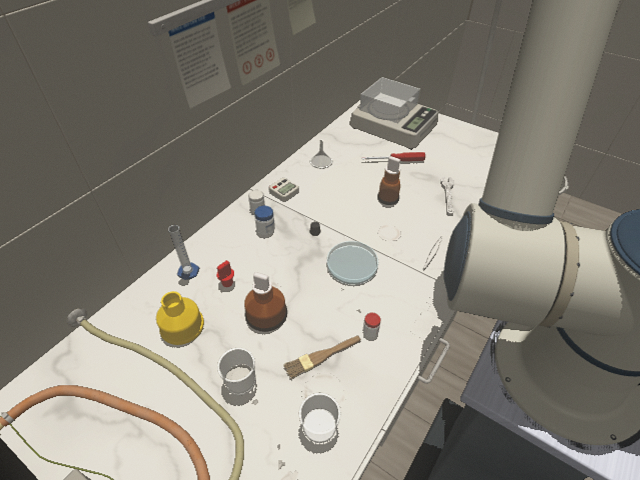

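View pics/top0.png

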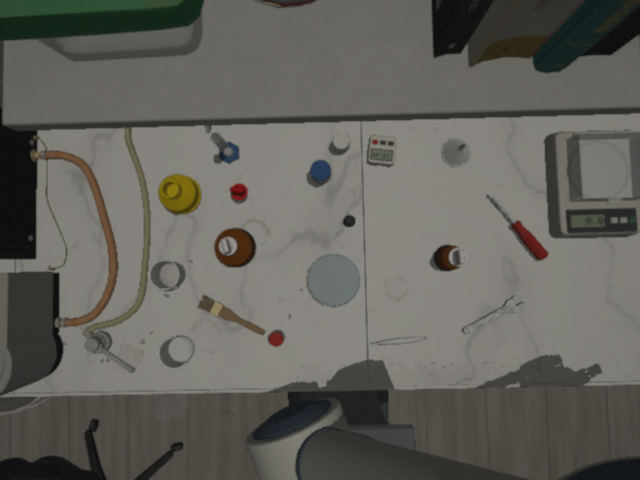

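The wide amber bottle with its white stopper is at scene (264,300) and top (235,247). Things that could be mistaken for it: the slim bottle's white stopper at scene (393,165) / top (457,257), the red stopper at scene (226,273) / top (240,192), and the yellow bottle at scene (178,320) / top (180,193). The dish is at scene (352,262) / top (333,280). I'm choosing the white stopper on the wide amber bottle, and will check it in a close crop.

```bash
python3 - <<'E'
from h import *
np.set_printoptions(precision=4,suppress=True)
cs={n:dict(np.load(n+'0.npz')) for n in ['scene','top']}
a=cv2.resize(cs['scene']['image'][260:340,220:310],(540,480),interpolation=cv2.INTER_CUBIC)[:, 70:470]
b=cv2.resize(cs['top']['image'][217:277,205:265],(400,400),interpolation=cv2.INTER_CUBIC)
b=np.pad(b,((0,80),(0,0),(0,0)))
save('crop1',np.hstack([a,b]))
for n,c in cs.items():
    W=cloud(c); im=c['image'].astype(int)
    near=(np.hypot(W[...,0]-.55,W[...,1]-.23)<.06)
    print(n,'max z',np.nanmax(W[...,2][near]))
    white=(im.min(-1)>100)&(im.max(-1)-im.min(-1)<50)
    for lo,hi in [(.125,.14),(.105,.125),(.09,.105),(.06,.09),(.02,.06)]:
        m=near&(W[...,2]>lo)&(W[...,2]<hi)
        p=W[m]
        if len(p)>4:
            r=cv2.minAreaRect(p[:,:2].astype(np.float32)*1000)
            print(lo,hi,len(p),p.mean(0),p.min(0),p.max(0),r)
    # dish
    m=(np.hypot(W[...,0]-.48,W[...,1]-.006)<.08)&(W[...,2]>.004)&(W[...,2]<.03)
    p=W[m]; print('dish',len(p),p.min(0),p.max(0), cv2.minEnclosingCircle(p[:,:2].astype(np.float32)*1000))
    # tall obstacles
    m=(W[...,0]>.3)&(W[...,0]<.9)&(abs(W[...,1])<.5)&(W[...,2]>.15); p=W[m]
    if len(p): print('tall',len(p),p.min(0),p.max(0))
    m=(W[...,2]>.2)&(W[...,0]>.5); p=W[m]; print('shelf',p.min(0),p.max(0))
E
```

```text
scene max z 0.13223551791468335
0.125 0.14 82 [0.5578 0.2332 0.1294] [0.5449 0.2248 0.1252] [0.5723 0.2412 0.1322] ((558.638916015625, 233.13156127929688), (28.312498092651367, 12.888908386230469), 11.493762969970703)
0.105 0.125 98 [0.5554 0.2356 0.1154] [0.544  0.2241 0.1053] [0.5722 0.241  0.1246] ((556.80810546875, 235.7765655517578), (29.763029098510742, 10.045554161071777), 30.668560028076172)
0.09 0.105 189 [0.5531 0.2388 0.0979] [0.5395 0.2142 0.0904] [0.5779 0.2517 0.1049] ((555.5423583984375, 235.73878479003906), (37.377197265625, 30.479717254638672), 41.51652908325195)
0.06 0.09 244 [0.5492 0.2415 0.0711] [0.535  0.2101 0.0601] [0.5798 0.2568 0.0899] ((552.2745361328125, 238.26385498046875), (48.18986511230469, 35.96855163574219), 48.086631774902344)
0.02 0.06 927 [0.5444 0.2463 0.0458] [0.5167 0.1917 0.02  ] [0.5988 0.2743 0.06  ] ((555.2347412109375, 235.40603637695312), (82.37806701660156, 75.07024383544922), 46.014617919921875)
dish 1010 [ 0.4216 -0.0477  0.004 ] [0.5419 0.0808 0.021 ] ((477.7948303222656, 14.976584434509277), 65.79158020019531)
tall 64248 [ 0.3007 -0.
[... 574 characters left out ...]
049] ((559.6647338867188, 230.06881713867188), (38.3111572265625, 37.00078582763672), 62.666351318359375)
0.06 0.09 130 [0.5568 0.2193 0.0666] [0.5314 0.2034 0.06  ] [0.5853 0.2554 0.0898] ((557.5435791015625, 229.42633056640625), (48.288917541503906, 52.2898063659668), 70.2478256225586)
0.02 0.06 769 [0.558  0.2241 0.0498] [0.5183 0.1887 0.0202] [0.5998 0.2699 0.06  ] ((558.9502563476562, 229.35073852539062), (81.0703125, 81.05326843261719), 88.69834899902344)
dish 1051 [ 0.4079 -0.0635  0.004 ] [0.5524 0.0785 0.0224] ((482.14886474609375, 8.784014701843262), 76.30464172363281)
tall 80528 [ 0.3    -0.2222  0.4154] [0.8586 0.4996 0.8796]
shelf [ 0.6253 -0.2222  0.2003] [0.8608 0.644  0.8796]
```

View pics/crop1.png

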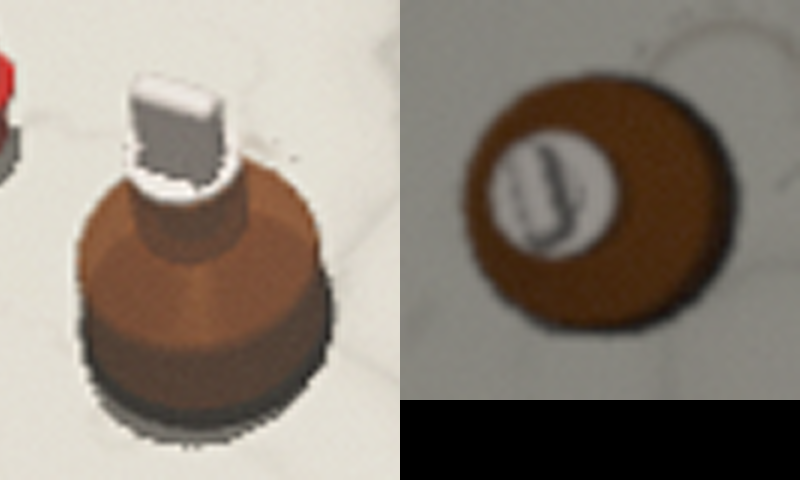

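The crop confirms the choice: a white stopper with its wing, on the wide amber bottle. Both cameras put the wing's long axis about 12° from world x. Next I'm working out the move and the wrist's room to turn.

```bash
python3 - <<'E'
from h import *
from scipy.spatial.transform import Rotation as R
np.set_printoptions(precision=4,suppress=True)
s=env.state(); M=R.from_rotvec(s['tool_rot']).as_matrix(); print(M)
ya=np.degrees(np.arctan2(M[1,1],M[0,1])); print('jaw yaw',ya)
c=dict(np.load('top0.npz')); W=cloud(c)
for r in [20,60,100,115,122,130]: print(r,[W[r,u] for u in (220,340,420)])
# dish: rim pixels from ring fit, upper z per camera colour
for n in ['scene','top']:
    c=dict(np.load(n+'0.npz')); im=c['image']; hsv=cv2.cvtColor(im,cv2.COLOR_RGB2HSV); 
    px=proj(c,[.481,.009,.009]).astype(int); print(n,px,hsv[px[1],px[0]],hsv[px[1],px[0]+45])
    d=np.linalg.norm(im.astype(int)-im[px[1],px[0]].astype(int),axis=-1)<14
    lab=cv2.connectedComponents(d.astype(np.uint8))[1]; m=lab==lab[px[1],px[0]]
    cs,_=cv2.findContours(m.astype(np.uint8),0,1); k=max(cs,key=cv2.contourArea); e=cv2.fitEllipse(k); print(e)
    # intersect centre ray with z=.016
    K=c['intrinsics'];T=c['cam_to_world'];ray=T[:3,:3]@np.array([(e[0][0]-K[0,2])/K[0,0],(e[0][1]-K[1,2])/K[1,1],1])
    for z in(.004,.016): print(z,T[:3,3]+ray*(z-T[2,3])/ray[2])
E
```

```text
[[-0.      0.4294 -0.9031]
 [ 0.0001 -0.9031 -0.4294]
 [-1.     -0.0001 -0.    ]]
jaw yaw -64.57327531258635
20 [array([0.7035, 0.1011, 0.7581]), array([0.7008, 0.009 , 0.7575]), array([ 0.6981, -0.0517,  0.759 ])]
60 [array([0.6726, 0.1017, 0.7569]), array([0.6692, 0.0098, 0.7581]), array([ 0.6675, -0.0508,  0.7578])]
100 [array([0.6408, 0.1017, 0.7583]), array([0.6385, 0.0106, 0.7574]), array([ 0.6366, -0.0498,  0.7576])]
115 [array([0.6291, 0.1018, 0.7586]), array([0.6269, 0.0109, 0.7573]), array([ 0.6262, -0.0501,  0.7541])]
122 [array([0.6261, 0.1036, 0.7507]), array([0.6262, 0.0106, 0.7417]), array([ 0.8395, -0.196 , -0.0018])]
130 [array([ 0.8335,  0.2659, -0.0012]), array([ 0.8253, -0.0115,  0.0006]), array([ 0.8201, -0.1948,  0.0008])]
scene [352 260] [ 75  14 178] [ 20  21 179]
((352.1119079589844, 262.91522216796875), (33.11170959472656, 47.33415603637695), 97.38984680175781)
0.004 [0.4805 0.011  0.004 ]
0.016 [0.4758 0.0201 0.016 ]
top [334 280] [ 80  20 115] [ 27  17 137]
((333.1664123535156, 279.4316101074219), (51.40389633178711, 52.462181091308594), 118.31159210205078)
0.004 [0.4832 0.0128 0.004 ]
0.016 [0.4835 0.0129 0.016 ]
```

```bash
python3 -m pendant '[[[0.008,0.022,0],[0,0,-0.02],0.045],[[0.016,0.044,0],[0,0,-0.02],0.045],[[0.016,0.044,0],[0,0,-0.02],0.045],[[0.016,0.044,0],[0,0,-0.02],0.045],[[0.016,0.044,0],[0,0,-0.02],0.045],[[0.016,0.044,0],[0,0,-0.02],0.045],[[0.016,0.044,0],[0,0,-0.02],0.045],[[0.016,0.044,0],[0,0,-0.02],0.045],[[0.016,0.044,0],[0,0,-0.02],0.045],[[0.016,0.044,0],[0,0,-0.02],0.045],[[0.016,0.044,0],[0,0,-0.02],0.045],[[0.016,0.044,0],[0,0,-0.02],0.045]]' 80
```

```text
t: 2.0
ee_pos: [0.4528, -0.057, 0.2455]
tool_rot: [2.115, 0.215, -2.114]
ft_force: [-0.0, -0.7, 0.8]
opening: 0.525
```

```bash
python3 -m pendant '[[[0.016,0.044,0],[0,0,0],0.045],[[0.016,0.044,0],[0,0,0],0.045],[[0.016,0.044,0],[0,0,0],0.045],[[0.016,0.044,0],[0,0,0],0.045],[[0.016,0.044,0],[0,0,0],0.045],[[0.016,0.044,0],[0,0,0],0.045],[[0.008,0.018,0],[0,0,0],0.045],[[0.003,0.007,0],[0,0,0],0.045],[[0,0,-0.02],[0,0,0],0.045],[[0,0,-0.03],[0,0,0],0.045],[[0,0,-0.015],[0,0,0],0.045],[[0,0,0],[0,0,0],0.045]]' 80
python3 - <<'E'
from h import *
from scipy.spatial.transform import Rotation as R
s=env.state(); M=R.from_rotvec(s['tool_rot']).as_matrix(); print(s['ee_pos'],s['joint_pos'],np.degrees(np.arctan2(M[1,1],M[0,1])),M[:,0])
c=imaging.read_camera('scene'); t=imaging.read_camera('top')
a=cv2.resize(c['image'][180:340,180:340],(400,400),interpolation=cv2.INTER_CUBIC)
b=cv2.resize(t['image'][177:297,175:295],(400,400),interpolation=cv2.INTER_CUBIC)
save('pre',np.hstack([a,b]))
E
```

```text
t: 3.5
ee_pos: [0.5589, 0.2298, 0.1797]
tool_rot: [2.112, 0.215, -2.116]
ft_force: [-0.4, -0.6, -1.0]
opening: 0.527
[0.5589357  0.22978669 0.17972835] [ 2.91290868e-01  5.33506035e-01  1.47404578e+00 -4.62335587e-05
  1.13580761e+00  1.65899229e+00] -78.36239103888893 [-1.68030562e-03 -5.47559792e-04 -9.99998438e-01]
```

View pics/pre.png

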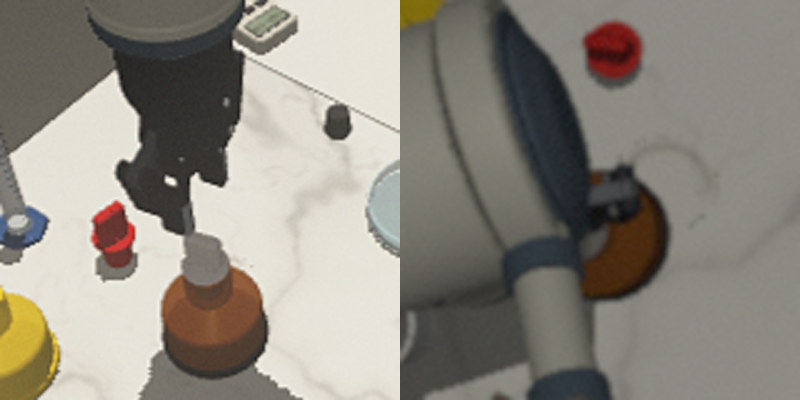

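```bash
python3 - <<'E'
from h import *
np.set_printoptions(precision=4,suppress=True)
c=imaging.read_camera('scene');t=imaging.read_camera('top')
f=2.5
for p in ([.559,.23,.166],[.559,.23,.131],[.559,.2745-.02,.166],[.559,.2055,.166]):
    print(p,(proj(c,p)-180)*2.5,(proj(t,p)-[175,177])*400/120)
W=cloud(c); m=(np.hypot(W[...,0]-.559,W[...,1]-.23)<.08)&(W[...,2]>.145)&(W[...,2]<.19); p=W[m]
for lo in np.arange(.15,.19,.01):
    q=p[(p[:,2]>=lo)&(p[:,2]<lo+.01)]; print(lo,len(q),q.min(0) if len(q) else '',q.max(0) if len(q) else '')
m=(np.hypot(W[...,0]-.559,W[...,1]-.23)<.03)&(W[...,2]>.1)&(W[...,2]<.14);print(W[m].max(0),W[m].min(0))
big=cv2.resize(c['image'][220:310,210:310],(800,600)[:1]+(720,),interpolation=cv2.INTER_CUBIC)[:600]
save('pre2',big)
E
```

```text
[0.559, 0.23, 0.166] [196.9662 205.0114] [153.8982 226.8033]
[0.559, 0.23, 0.131] [201.3413 234.796 ] [166.4006 229.2876]
[0.559, 0.2545, 0.166] [175.0823 226.1986] [112.0393 227.8069]
[0.559, 0.2055, 0.166] [218.108  184.5427] [195.7905 225.7989]
0.15 0  
0.16 5 [0.5509 0.2077 0.1668] [0.5725 0.2582 0.1697]
0.17 66 [0.5443 0.2005 0.1702] [0.5763 0.2663 0.18  ]
0.18000000000000002 87 [0.5427 0.2014 0.1801] [0.5754 0.2679 0.1899]
0.19000000000000003 0  
[0.5732 0.2499 0.1334] [0.5427 0.2189 0.1001]
```

View pics/pre2.png

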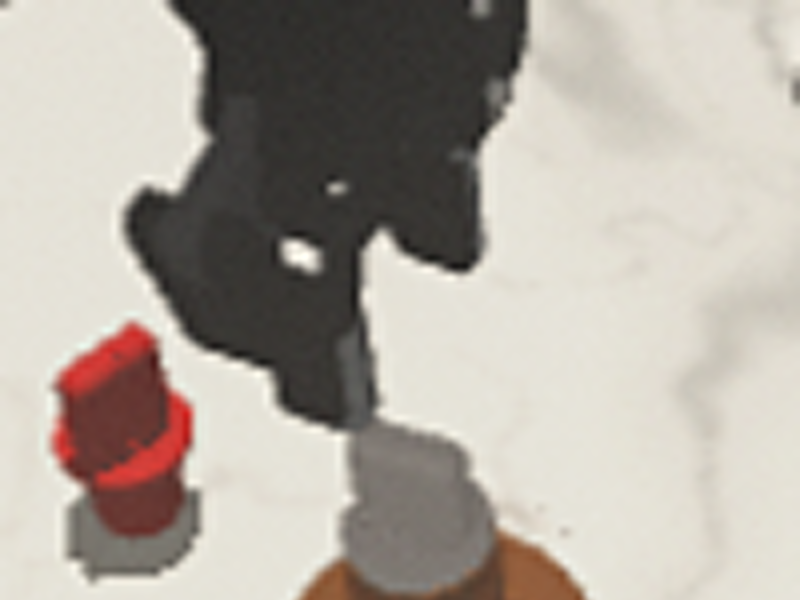

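The scene picture shows the two fingers at crop (330,410) and (450,265), on either side of the wing at (410,450). The tip projections agree with the measured pose. Descending and gripping.

```bash
python3 -m pendant '[[[0,0.001,-0.015],[0,0,0],0.045],[[0,0,-0.02],[0,0,0],0.045],[[0,0,-0.015],[0,0,0],0.045],[[0,0,-0.008],[0,0,0],0.045],[[0,0,0],[0,0,0],0.03],[[0,0,0],[0,0,0],0.02],[[0,0,0],[0,0,0],0.012],[[0,0,0],[0,0,0],0.004],[[0,0,0],[0,0,0],0.0],[[0,0,0],[0,0,0],0.0],[[0,0,0],[0,0,0],0.0],[[0,0,0],[0,0,0],0.0]]' 60
```

```text
t: 5.2
ee_pos: [0.5597, 0.2317, 0.123]
tool_rot: [2.115, 0.216, -2.113]
ft_force: [-0.9, -0.2, 6.3]
opening: 0.128
```

```bash
python3 -m pendant '[[[0,0,0],[0,0,0.04],0.0],[[0,0,0],[0,0,0.08],0.0],[[0,0,0],[0,0,0.08],0.0],[[0,0,0],[0,0,0.08],0.0],[[0,0,0],[0,0,0.08],0.0],[[0,0,0],[0,0,0.08],0.0],[[0,0,0],[0,0,0.08],0.0],[[0,0,0],[0,0,0.08],0.0],[[0,0,0],[0,0,0.08],0.0],[[0,0,0],[0,0,0.08],0.0],[[0,0,0],[0,0,0.06],0.0],[[0,0,0],[0,0,0],0.0]]' 80
python3 - <<'E'
from h import *
from scipy.spatial.transform import Rotation as R
s=env.state(); M=R.from_rotvec(s['tool_rot']).as_matrix(); print(s['ee_pos'],np.degrees(np.arctan2(M[1,1],M[0,1])),M[:,0],s['ft_force'],s['moment'])
c=imaging.read_camera('scene'); save('tw',cv2.resize(c['image'][220:310,210:310],(600,540),interpolation=cv2.INTER_CUBIC))
E
```

```text
t: 6.7
ee_pos: [0.5595, 0.2318, 0.123]
tool_rot: [1.6, 0.9, -1.598]
ft_force: [-3.4, 1.6, 8.2]
opening: 0.12
[0.55951604 0.23182582 0.12304462] -31.289336848728606 [ 8.01576799e-04  6.24584193e-04 -9.99999484e-01] [-3.3523085   1.57508006  8.23436835] [ 0.23153608  0.48774113 -0.07437408]
```

View pics/tw.png

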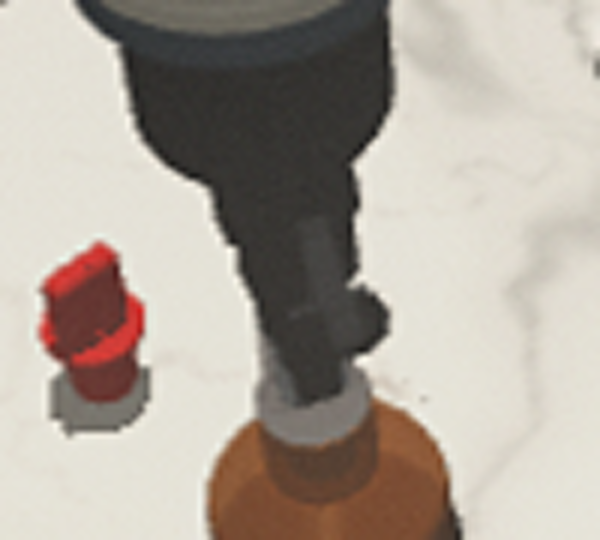

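The gripper turned 47° and the pads are still flat on the wing. Pulling up slowly at first.

```bash
python3 -m pendant '[[[0,0,0.003],[0,0,0],0.0],[[0,0,0.004],[0,0,0],0.0],[[0,0,0.004],[0,0,0],0.0],[[0,0,0.004],[0,0,0],0.0]]' 80
python3 -c "
from h import *
s=env.state();print(s['ee_pos'],s['ft_force'],s['moment'],s['opening'])"
```

```text
t: 7.25
ee_pos: [0.5594, 0.2315, 0.1377]
tool_rot: [1.6, 0.899, -1.599]
ft_force: [-0.2, -0.3, -0.5]
opening: 0.12
[0.55943275 0.231475   0.13766832] [-0.15411311 -0.34724622 -0.47379725] [-0.00193109 -0.02930226 -0.03046845] 0.11972009141585337
```

```bash
python3 -m pendant '[[[0,0,0.006],[0,0,0],0.0],[[0,0,0.01],[0,0,0],0.0],[[0,0,0.015],[0,0,0],0.0],[[0,0,0.02],[0,0,0],0.0],[[0,0,0.02],[0,0,0],0.0],[[0,0,0.01],[0,0,0],0.0],[[0,0,0],[0,0,0],0.0]]' 80
python3 - <<'E'
from h import *
np.set_printoptions(precision=4,suppress=True)
c=imaging.read_camera('scene'); save('up',cv2.resize(c['image'][180:310,200:330],(600,600),interpolation=cv2.INTER_CUBIC))
W=cloud(c); m=(np.hypot(W[...,0]-.559,W[...,1]-.231)<.03)&(W[...,2]>.1)
for z in np.arange(.1,.24,.01):
    q=W[m&(W[...,2]>z)&(W[...,2]<=z+.01)]
    if len(q): print(round(z,2),len(q),q.min(0),q.max(0))
E
```

```text
t: 8.12
ee_pos: [0.5597, 0.2316, 0.2191]
tool_rot: [1.601, 0.898, -1.598]
ft_force: [0.2, -1.3, -1.0]
opening: 0.122
0.16 35 [0.5473 0.2281 0.1611] [0.5629 0.2443 0.17  ]
0.17 42 [0.5463 0.2276 0.1703] [0.5646 0.2451 0.18  ]
0.18 18 [0.5459 0.2276 0.1802] [0.5592 0.2459 0.1848]
0.19 161 [0.5401 0.2134 0.191 ] [0.5768 0.2507 0.1993]
0.2 30 [0.545  0.2195 0.2   ] [0.5664 0.2473 0.2092]
0.21 56 [0.5415 0.2227 0.2101] [0.5686 0.2483 0.2199]
0.22 63 [0.5404 0.2298 0.2204] [0.5754 0.2491 0.2297]
0.23 18 [0.5396 0.2368 0.2307] [0.5729 0.2477 0.238 ]
```

View pics/up.png

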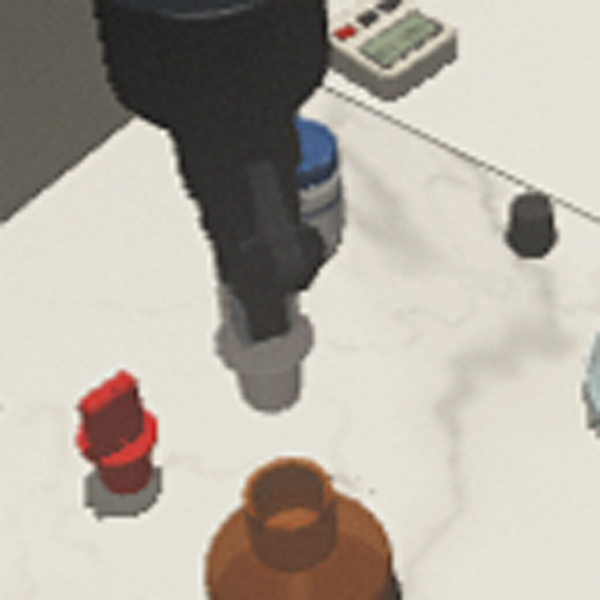

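The white stopper is held clear at crop (270,370), with its underside at 0.161 (TCP minus 0.058, as expected). The bottle neck below at (290,490) is open. Moving over the dish.

```bash
python3 -m pendant '[[[-0.004,-0.011,0],[0,0,0],0.0],[[-0.008,-0.023,0],[0,0,0],0.0],[[-0.01,-0.028,0],[0,0,0],0.0],[[-0.011,-0.032,0],[0,0,0],0.0],[[-0.011,-0.032,0],[0,0,0],0.0],[[-0.011,-0.032,0],[0,0,0],0.0],[[-0.01,-0.028,0],[0,0,0],0.0],[[-0.008,-0.023,-0.01],[0,0,0],0.0],[[-0.004,-0.011,-0.025],[0,0,0],0.0],[[0,0,-0.035],[0,0,0],0.0],[[0,0,-0.03],[0,0,0],0.0],[[0,0,0],[0,0,0],0.0]]' 80
python3 - <<'E'
from h import *
np.set_printoptions(precision=4,suppress=True)
c=imaging.read_camera('scene'); save('dish',cv2.resize(c['image'][170:300,270:420],(690,600),interpolation=cv2.INTER_CUBIC))
W=cloud(c); m=(np.hypot(W[...,0]-.482,W[...,1]-.012)<.03)&(W[...,2]>.04)&(W[...,2]<.08)
print(W[m].min(0),W[m].max(0),env.state()['ee_pos'])
m=(np.hypot(W[...,0]-.482,W[...,1]-.012)<.08)&(W[...,2]>.012)&(W[...,2]<.025); p=W[m]; print(len(p),p.min(0),p.max(0))
E
```

```text
t: 9.68
ee_pos: [0.4805, 0.0113, 0.1166]
tool_rot: [1.597, 0.901, -1.604]
ft_force: [-0.2, -1.0, -0.4]
opening: 0.12
[0.467  0.0061 0.0571] [0.4873 0.025  0.0793] [0.4814 0.0113 0.1179]
274 [ 0.4216 -0.0461  0.012 ] [0.5415 0.0725 0.0219]
```

View pics/dish.png

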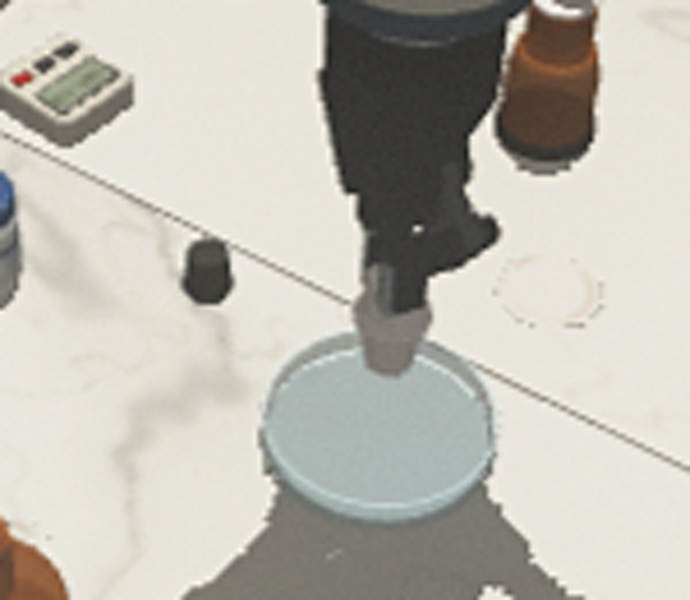

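The stopper (crop 390,340) hangs over the dish. The rim extents put the dish's centre at (0.4816, 0.013), which is under the tool. Lowering.

```bash
python3 -m pendant '[[[0,0,-0.015],[0,0,0],0.0],[[0,0,-0.018],[0,0,0],0.0],[[0,0,-0.01],[0,0,0],0.0],[[0,0,-0.005],[0,0,0],0.0],[[0,0,-0.003],[0,0,0],0.0],[[0,0,0],[0,0,0],0.0]]' 80; python3 -m pendant '[[[0,0,-0.002],[0,0,0],0.0],[[0,0,0],[0,0,0],0.0]]'
```

```text
t: 10.48
ee_pos: [0.4825, 0.0115, 0.0675]
tool_rot: [1.6, 0.899, -1.599]
ft_force: [-0.7, -0.4, -0.0]
opening: 0.118
t: 10.72
ee_pos: [0.4824, 0.0115, 0.0653]
tool_rot: [1.6, 0.899, -1.599]
ft_force: [0.6, 0.3, -0.1]
opening: 0.124
```

```bash
python3 -m pendant '[[[0,0,-0.002],[0,0,0],0.0],[[0,0,0],[0,0,0],0.0]]'; python3 -m pendant '[[[0,0,-0.001],[0,0,0],0.0],[[0,0,0],[0,0,0],0.0]]'
```

```text
t: 10.98
ee_pos: [0.4823, 0.0116, 0.0632]
tool_rot: [1.599, 0.899, -1.6]
ft_force: [-0.8, 0.1, -1.0]
opening: 0.122
t: 11.22
ee_pos: [0.4824, 0.0115, 0.0622]
tool_rot: [1.6, 0.899, -1.6]
ft_force: [0.1, 0.1, -0.7]
opening: 0.122
```

```bash
python3 -m pendant '[[[0,0,-0.001],[0,0,0],0.0],[[0,0,0],[0,0,0],0.0]]'
```

```text
t: 11.48
ee_pos: [0.4825, 0.0115, 0.062]
tool_rot: [1.6, 0.898, -1.599]
ft_force: [-3.3, 1.2, 19.9]
opening: 0.121
```

Contact with the dish floor. Relieving the pressure, then opening gently.

```bash
python3 -m pendant '[[[0,0,0.0008],[0,0,0],0.0],[[0,0,0],[0,0,0],0.0]]' 20; python3 -m pendant '[[[0,0,0],[0,0,0],0.013],[[0,0,0],[0,0,0],0.015],[[0,0,0],[0,0,0],0.018],[[0,0,0],[0,0,0],0.022],[[0,0,0],[0,0,0],0.028],[[0,0,0],[0,0,0],0.036],[[0,0,0],[0,0,0],0.04],[[0,0,0],[0,0,0],0.04],[[0,0,0],[0,0,0],0.04]]'
```

```text
t: 11.72
ee_pos: [0.4824, 0.0115, 0.0621]
tool_rot: [1.6, 0.899, -1.599]
ft_force: [-0.1, 0.1, -0.9]
opening: 0.121
t: 12.85
ee_pos: [0.4824, 0.0115, 0.0621]
tool_rot: [1.6, 0.899, -1.6]
ft_force: [0.5, 0.1, 0.5]
opening: 0.469
```

```bash
python3 -m pendant '[[[0,0,0.005],[0,0,0],0.04],[[0,0,0.01],[0,0,0],0.04],[[0,0,0.02],[0,0,0],0.04],[[0,0,0.03],[0,0,0],0.04],[[0,0,0.03],[0,0,0],0.04],[[0,-0.02,0.03],[0,0,0],0.04],[[0,-0.03,0.02],[0,0,0],0.04],[[0,-0.03,0],[0,0,0],0.04],[[0,-0.03,0],[0,0,0],0.04],[[0,-0.02,0],[0,0,0],0.04],[[0,0,0],[0,0,0],0.04]]'
python3 - <<'E'
from h import *
np.set_printoptions(precision=4,suppress=True)
c=imaging.read_camera('scene'); t=imaging.read_camera('top')
save('end',c['image']); save('endc',np.hstack([cv2.resize(c['image'][200:320,210:410],(400*1,240)),cv2.resize(t['image'][200:320,210:410],(400,240))]))
W=cloud(c); m=(np.hypot(W[...,0]-.482,W[...,1]-.012)<.035)&(W[...,2]>.03)
for lo in (.03,.04,.05,.06): 
    p=W[m&(W[...,2]>lo)&(W[...,2]<lo+.02)]; print(lo,len(p),p.min(0),p.max(0))
print(proj(c,[.5589,.231,.095]),[ (q,round(d['p'],2),d['point']) for q in('stopper','dish') for d in finder.search_frame('scene',q)])
E
```

```text
t: 14.22
ee_pos: [0.4823, -0.1194, 0.2077]
tool_rot: [1.601, 0.897, -1.6]
ft_force: [-0.0, 0.0, 0.4]
opening: 0.469
0.03 131 [ 0.4636 -0.006   0.0332] [0.5014 0.0298 0.0499]
0.04 76 [0.4659 0.0014 0.0403] [0.4939 0.0266 0.0599]
0.05 101 [ 0.4713 -0.0012  0.0502] [0.4922 0.0266 0.0698]
0.06 79 [ 0.4714 -0.0012  0.0603] [0.4922 0.026  0.0718]
[261.9382 285.7815] [('stopper', 0.66, [0.4769, 0.0171, 0.0411]), ('stopper', 0.58, [0.681, 0.2245, 0.034]), ('dish', 0.74, [0.4746, 0.0172, 0.005])]
```

View pics/end.png

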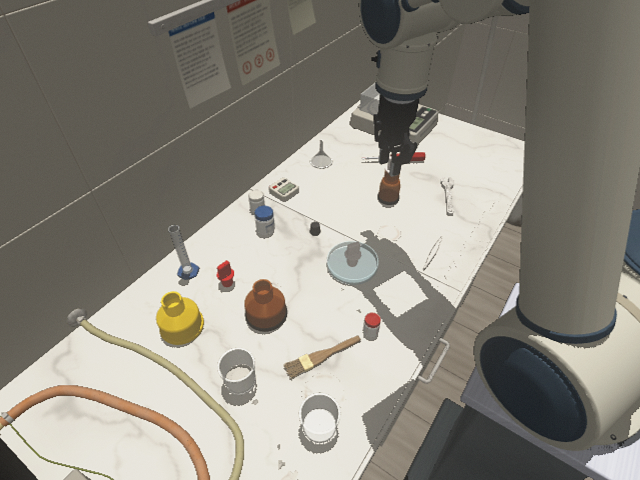

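The scene picture shows the white stopper standing in the dish at (352,255). The wide bottle's neck is empty at (263,290), and the red stopper and yellow bottle haven't moved. The gripper hides the slim bottle's stopper here, so I'll check that from above.

```bash
python3 - <<'E'
from h import *
t=imaging.read_camera('top'); save('endtop',t['image'])
print([(d['p'],d['point']) for d in finder.search_frame('top','other_stopper')])
W=cloud(t); m=np.hypot(W[...,0]-.525,W[...,1]+.24)<.03; print(np.nanmax(W[...,2][m]))
E
```

```text
[]Traceback (most recent call last):
  File "<stdin>", line 4, in <module>
    res = np.fmax.reduce(a, axis=axis, out=out, **kwargs)
ValueError: zero-size array to reduction operation fmax which has no identity
```

View pics/endtop.png

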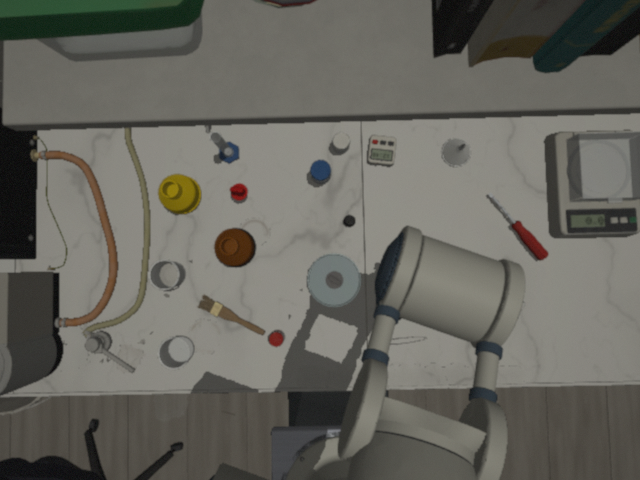

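From above, the stopper is in the middle of the dish at (334,280), but the arm covers the slim bottle. Raising and drawing back to see it.

```bash
python3 -m pendant '[[[0,0,0.01],[0,0,0],0.04],[[-0.01,0,0.025],[0,0,0],0.04],[[-0.02,0,0.03],[0,0,0],0.04],[[-0.02,0,0.03],[0,0,0],0.04],[[-0.02,0,0.02],[0,0,0],0.04],[[-0.01,0,0.01],[0,0,0],0.04],[[0,0,0],[0,0,0],0.04]]'
python3 - <<'E'
from h import *
c=imaging.read_camera('scene'); save('end2',cv2.resize(c['image'][120:320,200:440],(720,600)))
for q in('stopper','other_stopper'): print(q,[(round(d['p'],2),d['point']) for d in finder.search_frame('scene',q)])
E
```

```text
t: 15.4
ee_pos: [0.4024, -0.1185, 0.3326]
tool_rot: [1.6, 0.897, -1.599]
ft_force: [-0.2, -0.2, -1.0]
opening: 0.467
stopper [(0.79, [0.4784, 0.017, 0.0393]), (0.64, [0.6782, 0.2199, 0.0354])]
other_stopper [(0.62, [0.5219, -0.2388, 0.1107])]
```

View pics/end2.png

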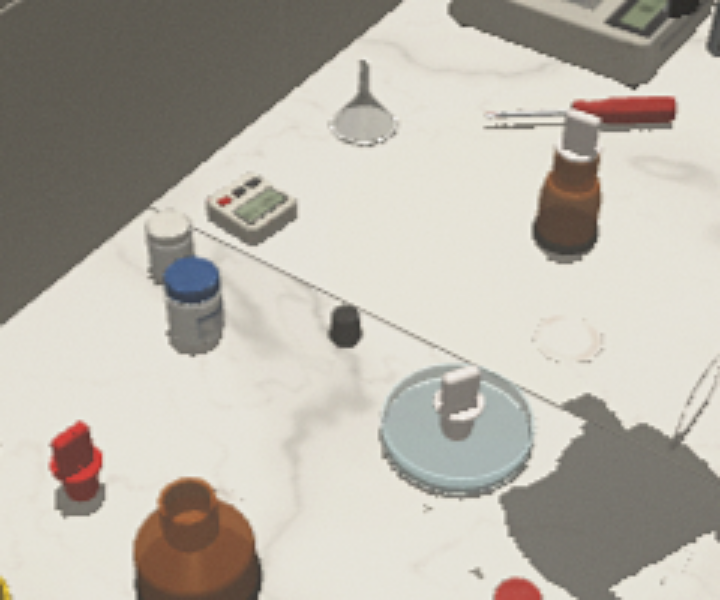

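The stopper stands upright in the dish at crop (458,400). The slim bottle's stopper is still seated at (580,135), and the wide neck at (188,500) is open. The arm is clear of everything, so I'm handing in.

```bash
python3 -c "
from rig import job; print(job.close_job())"
```

```text
the job is handed in; nothing more can be done
None
```

The wide bottle's stopper is out and standing upright in the dish, and I handed the job in at about 15.5 s of the 42 s. I gripped it by the wing, turned it 47° and pulled it straight up with almost no resistance. I lowered it until it touched the dish floor (about 20 N measured), eased off, and only then let go.

- **Final state:** The last pictures show the stopper near the middle of the dish, about (0.48, 0.01). The wide bottle's neck is open and the slim bottle's stopper is where it was. The red stopper and yellow bottle have not moved.
- **Robot:** The open gripper was clear of everything at a height of 0.33 m.
- **Checks that failed or disagreed:** The top camera could not confirm the slim bottle's stopper because the arm was in the way. I drew the arm back and confirmed it in the scene camera instead. The two cameras disagreed by a few millimetres on the stopper and dish positions, which did not affect the result.

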